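Find the rocking foot of the jar roller and push its wedge shim home

ROBOT

A 6-joint arm with a two-finger parallel gripper is mounted at the origin on the work surface. World frame = base frame: x ahead of the robot, y to its left, z up, the work surface at z = 0. Lengths are in m, angles in rad, forces in N, time in s.
With the tool pointing down it reaches from about 0.3 to 0.85 m from the base axis. Payload 5.4 kg.
Tool frame: the origin (TCP) lies at the very end of the fingers, on their centre line; the grasp point (between the pads) lies 19 mm behind it (robot.tcp_to_grasp is the distance from the TCP to the grasp point, in m); z points along the fingers, y is the line along which they close (so a half turn about z gives the same grasp; the last joint's range is limited). The gripper opens to 85 mm and grips with 20 to 120 N. Pads are 22 mm wide; open, the fingers measure 114 mm over their backs; the gripper's body (76 mm by 85 mm) begins 54 mm behind the grasp point. The pads swing forward as they close: fully open they stand 13 mm farther back than shut.
Start: joints at [-1.501, 0.158, 1.597, -0, 1.386, -0.21], TCP at [0.159, -0.553, 0.231] pointing down, gripper open.
Joint ranges: [-2.91, 2.91], [-0.94, 2.29], [0.18, 2.7], [-1.29, 4.43], [0.17, 2.64], [-3, 3]. Speed limits (rad/s): [2.57, 2.57, 3.14, 3.14, 3.14, 3.14].

INTERFACE

Orientations are given as a rotation vector (axis times angle).
In Python, from cell import robot, vision, order gives the robot as it stands. The module is installed in compiled form; this text tells all that it offers.
- The arm moves only by the shell command python3 -m crank 'ROWS' [OPENING] [FORCE]. ROWS is JSON, one flat list of numbers, 6 for each row, row after row: the shift along the world's x, y, z in cm, then the turn, a rotation vector about the world's x, y, z in degrees. In form: [x, y, z, rx, ry, rz, x, y, z, rx, ry, rz, ...]. A call has 1 to 20 rows; each row shifts and turns the commanded pose from where the row before left it; what a row does not reach is not made up. A row lasts 1/12 s, in which the tool goes at most 41.7 mm and 7.16 degrees, less where a joint would pass 70% of its speed; a pose out of reach is approached as far as the arm can. A call with a gripper value outside its range is refused whole. OPENING is the gripper's target within -1 to 1 (shut at 1, half-way at 0, fully open at -1), set as the call begins (- or left out, the last holds). The fingers move at their own pace and stop on an object; FORCE is the grip in N (left out, the last holds). Time passes only in rows, so rows that do not move let the fingers close. It gives the time, the measured TCP pose, the force, the opening and the grip force at its end, in the units of the state.
- robot.get_state(): the state, without advancing time (a new reading comes with each control period).
- vision.read_camera(name): name is "side" or "top"; returns a dict with "frame" (400x640x3 uint8, red, green, blue), "depth" (400x640 float32, m along the optical axis (not along the pixel's ray), 0 where there is no reading), "mtx" (3x3 intrinsics, pixels), "origin" and "orientation" of the camera in the world. Camera axes: x right, y down, z forward; pixel columns grow to the right and rows downward; lengths in m; the calibration is good to about 2 mm. A picture is of the moment at which its call begins.
- order.sign_off(): hands the job in; it is judged then, once.
The state is a dict: "clock": time; "joint_pos": joint angles; "joint_vel": joint speeds; "effort": joint torques, N m; "tcp_pos": TCP position; "tool_rot": TCP orientation; "ft_force": force on the tool from outside, world axes, zero at the start; "ft_torque": the same for the moment, N m; "grip_width": opening from 0.0 (shut) to 1.0 (fully open); "grasp_force": force on a finger pad.
Only numpy, scipy, OpenCV 4.12 (cv2) and the standard library are available. Lean on these libraries where they do the work, as an engineer would, in place of code of your own. Each camera call takes 0.05 s, during which the arm holds its last target. There are 200 camera calls.

TASK

The jar roller mixer rocks on the bench. Press down on its four feet in turn until you find the one that gives, push that foot's wedge shim in under the foot until it is tight, then press the foot once more to make sure it no longer gives, and take the hand away. Push and press with the fingertips only: do not lift any shim, and leave the other shims and the things standing round about where they are.

Things in the scene. Friction and masses are not known exactly. Their poses are not given: they have to be found in the camera images.
- mixer: low jar roller, 230 (x) by 290 mm (y), 75 mm high: two dark steel cross feet along y, 40 mm wide, 14 mm thick, underside 14 mm above the bench, with a grey frame and two black rollers between (130 mm wide in y). Stands on 4 wedge shims, does not slide. Origin on the bench amid the feet, x away from the robot; leading (-x) edges of the feet at x = -75 and +75 mm
- foot_1 (a point): where to press the front (near the robot) left (+y) foot end: a point on its bare flat top (40 mm in mixer x, 75 mm in y), 25 mm from the tip, 20 mm behind the leading edge, 28 mm above the bench. One foot has slack over its shim: about 3 N sends it down 3.5 to 5.5 mm until it lands on the shim, and it springs back level when let go. The other three give less than 1 mm at 15 N
- foot_2 (a point): where to press the front right (-y) foot end: a point on its bare flat top (40 mm in mixer x, 75 mm in y), 25 mm from the tip, 20 mm behind the leading edge, 28 mm above the bench. One foot has slack over its shim: about 3 N sends it down 3.5 to 5.5 mm until it lands on the shim, and it springs back level when let go. The other three give less than 1 mm at 15 N
- foot_3 (a point): where to press the rear left foot end: a point on its bare flat top (40 mm in mixer x, 75 mm in y), 25 mm from the tip, 20 mm behind the leading edge, 28 mm above the bench. One foot has slack over its shim: about 3 N sends it down 3.5 to 5.5 mm until it lands on the shim, and it springs back level when let go. The other three give less than 1 mm at 15 N
- foot_4 (a point): where to press the rear right foot end: a point on its bare flat top (40 mm in mixer x, 75 mm in y), 25 mm from the tip, 20 mm behind the leading edge, 28 mm above the bench. One foot has slack over its shim: about 3 N sends it down 3.5 to 5.5 mm until it lands on the shim, and it springs back level when let go. The other three give less than 1 mm at 15 N
- shim_a_heel (a point): heel centre (upright outer end, 36 mm wide, 17 to 23 mm high; point 10 mm up) of a loose beech wedge shim, 64 to 72 mm long, 45 g; which foot it is at varies. x points to its thin end, under the foot: push along it (mixer x). Heel starts 37 to 44 mm in front of the foot's leading edge, level in y with the foot point. The slack one goes in 20 to 26 mm, then jams; the rest already bear
- shim_b_heel (a point): heel centre (upright outer end, 36 mm wide, 17 to 23 mm high; point 10 mm up) of a loose beech wedge shim, 64 to 72 mm long, 45 g; which foot it is at varies. x points to its thin end, under the foot: push along it (mixer x). Heel starts 37 to 44 mm in front of the foot's leading edge, level in y with the foot point. The slack one goes in 20 to 26 mm, then jams; the rest already bear
- shim_c_heel (a point): heel centre (upright outer end, 36 mm wide, 17 to 23 mm high; point 10 mm up) of a loose beech wedge shim, 64 to 72 mm long, 45 g; which foot it is at varies. x points to its thin end, under the foot: push along it (mixer x). Heel starts 37 to 44 mm in front of the foot's leading edge, level in y with the foot point. The slack one goes in 20 to 26 mm, then jams; the rest already bear
- shim_d_heel (a point): heel centre (upright outer end, 36 mm wide, 17 to 23 mm high; point 10 mm up) of a loose beech wedge shim, 64 to 72 mm long, 45 g; which foot it is at varies. x points to its thin end, under the foot: push along it (mixer x). Heel starts 37 to 44 mm in front of the foot's leading edge, level in y with the foot point. The slack one goes in 20 to 26 mm, then jams; the rest already bear
- jar: bystander: white plastic screw-top jar, 56 mm across, 62 mm high, in front of the mixer; origin at the centre of its underside
- dark_jar: bystander: grey jar with black cap, 52 mm across, 58 mm high, left of the mixer; origin at the centre of its underside
- tape: bystander: roll of clear tape lying flat, 90 mm across, 48 mm high, right of the mixer; origin at the centre of its underside
There are look-alikes about, which are no part of the job. Leave any pink or turquoise look-alike of the part that bears shim_d_heel alone.

How it is judged:
On the way, in this order (a step that is already met when the one before it is completed fails the run):
1. the foot that gives has been pressed down with the fingers, its shim not yet moved (contact force between the fingers and mixer above 1 N and height (world z) of any of foot_1, foot_2, foot_3, foot_4 below 0.025 m and distance of each of shim_a_heel, shim_b_heel, shim_c_heel, shim_d_heel from where it was at the start of the episode below 0.008 m), for 0.05 s.
2. that foot's shim has been pushed in (((distance of shim_a_heel from where it was at the start of the episode between 0.013 and 0.035 m and distance of each of shim_b_heel, shim_c_heel, shim_d_heel from where it was at the start of the episode below 0.008 m) or (distance of shim_b_heel from where it was at the start of the episode between 0.013 and 0.035 m and distance of each of shim_a_heel, shim_c_heel, shim_d_heel from where it was at the start of the episode below 0.008 m) or (distance of shim_c_heel from where it was at the start of the episode between 0.013 and 0.035 m and distance of each of shim_a_heel, shim_b_heel, shim_d_heel from where it was at the start of the episode below 0.008 m) or (distance of shim_d_heel from where it was at the start of the episode between 0.013 and 0.035 m and distance of each of shim_a_heel, shim_b_heel, shim_c_heel from where it was at the start of the episode below 0.008 m)) and height (world z) of each of foot_1, foot_2, foot_3, foot_4 above 0.0262 m), for 0.1 s.
3. the same foot, pressed again with the fingers by 4 N or more, stays up (no foot sinks 1.8 mm) (all of step 2 and contact force between the fingers and mixer above 4 N and ((distance of shim_a_heel from where it was at the start of the episode above 0.013 m and horizontal distance between the grasp point and shim_a_heel below 0.09 m) or (distance of shim_b_heel from where it was at the start of the episode above 0.013 m and horizontal distance between the grasp point and shim_b_heel below 0.09 m) or (distance of shim_c_heel from where it was at the start of the episode above 0.013 m and horizontal distance between the grasp point and shim_c_heel below 0.09 m) or (distance of shim_d_heel from where it was at the start of the episode above 0.013 m and horizontal distance between the grasp point and shim_d_heel below 0.09 m))), for 0.15 s.
At the end, for the whole second after the job is handed in: Only the slack foot's shim has gone in (13 to 35 mm) and bears; the other shims lie within 8 mm of their start; the mixer is level (0.012 rad, no foot point below 26.2 mm); all shims lie on the bench; bystanders at rest within 25 mm of their start (all of step 2 and angle between mixer's own z axis and vertical below 0.012 rad and height (world z) of each of shim_a_heel, shim_b_heel, shim_c_heel, shim_d_heel below 0.0125 m and linear speed of each of jar, dark_jar, tape below 0.02 m/s and distance of each of jar, dark_jar, tape from where it was at the start of the episode below 0.025 m); the robot touches nothing.
It fails at once if a shim is lifted off the bench (height (world z) of any of shim_a_heel, shim_b_heel, shim_c_heel, shim_d_heel above 0.017 m).
It fails at once if a second shim is pushed or pulled away from its place (8 mm) (distance of each of shim_a_heel, shim_b_heel from where it was at the start of the episode above 0.008 m or distance of each of shim_a_heel, shim_c_heel from where it was at the start of the episode above 0.008 m or distance of each of shim_a_heel, shim_d_heel from where it was at the start of the episode above 0.008 m or distance of each of shim_b_heel, shim_c_heel from where it was at the start of the episode above 0.008 m or distance of each of shim_b_heel, shim_d_heel from where it was at the start of the episode above 0.008 m or distance of each of shim_c_heel, shim_d_heel from where it was at the start of the episode above 0.008 m).
It fails at once if a bystander is moved 25 mm or lifted (distance of any of jar, dark_jar, tape from where it was at the start of the episode above 0.025 m).
It also fails if it takes over 66 s, if anything falls off the work surface, if the arm or the gripper's body presses on something with over 40 N, if the wrist force passes 120 N, or if a joint passes its speed limit or range.

## Working session

There is one attempt and no reset: what is moved stays moved. The work goes in short steps, Python scripts to look and compute and a shell command to move; the robot and the scene stay as the last step left them, time stands still between calls to the robot, and variables do not carry over. Pictures are saved under pics/ and viewed, at most 10 in all, crops included, and the job is handed in when it is done.

```bash
mkdir -p pics
cat > h.py <<'E'
import numpy as np, cv2
from cell import robot, vision, order
def cam(n):
    c=vision.read_camera(n); o=np.array(c["orientation"],float)
    R=o if o.shape==(3,3) else (cv2.Rodrigues(o)[0] if o.size==3 else None)
    c["R"]=R; c["o"]=np.array(c["origin"],float); return c
def cloud(c):
    K=c["mtx"]; v,u=np.mgrid[0:400,0:640]; d=c["depth"]
    P=np.stack([(u-K[0,2])/K[0,0]*d,(v-K[1,2])/K[1,1]*d,d],-1)
    return P@c["R"].T+c["o"]
def ray(c,u,v,z):
    K=c["mtx"]; d=c["R"]@np.array([(u-K[0,2])/K[0,0],(v-K[1,2])/K[1,1],1]); return c["o"]+d*(z-c["o"][2])/d[2]
E
python3 - <<'E'
from h import *
for n in("top","side"):
    c=cam(n); cv2.imwrite(f"pics/{n}0.png",c["frame"][...,::-1]); np.savez(f"{n}0.npz",**{k:c[k] for k in("frame","depth","mtx","R","o")})
    print(n,c["o"],c["R"].round(3).tolist(),c["mtx"].tolist())
print(robot.get_state())
E
```

```text
top [ 0.33120136 -0.01440244  1.14727772] [[0.011, -0.985, 0.175], [-1.0, -0.009, 0.01], [-0.008, -0.175, -0.985]] [[492.3975952066137, 0.0, 327.5571152740473], [0.0, 492.3975952066137, 197.9624135472132], [0.0, 0.0, 1.0]]
side [0.15238358 0.57518357 0.56917528] [[-0.807, -0.36, 0.469], [-0.591, 0.471, -0.655], [0.015, -0.805, -0.593]] [[402.0429929035405, 0.0, 324.01413851289794], [0.0, 402.0429929035405, 201.2011548340619], [0.0, 0.0, 1.0]]
{'clock': 0.1, 'joint_pos': array([-1.50109974e+00,  1.58991797e-01,  1.59811925e+00,  6.10237354e-06,
        1.38622069e+00, -2.10062662e-01]), 'joint_vel': array([-1.51402235e-04, -1.55713393e-03, -2.43246714e-03,  1.26072300e-03,
       -2.80803087e-05,  2.17246628e-03]), 'effort': array([-1.73895774e-04, -3.96992218e+01, -3.32336676e+01, -2.10809708e-04,
        4.20713826e-03, -2.58095710e-06]), 'tcp_pos': array([ 0.15873429, -0.55208188,  0.23040564]), 'tool_rot': array([-3.10919084e+00, -4.37769579e-01, -2.00852519e-04]), 'ft_force': array([ 0.24537616, -0.60124928, -0.3889953 ]), 'ft_torque': array([-0.02500509,  0.00161329, -0.01956437]), 'grasp_force': 0.0, 'grip_width': 1.0005030787692841}
```

View pics/top0.png

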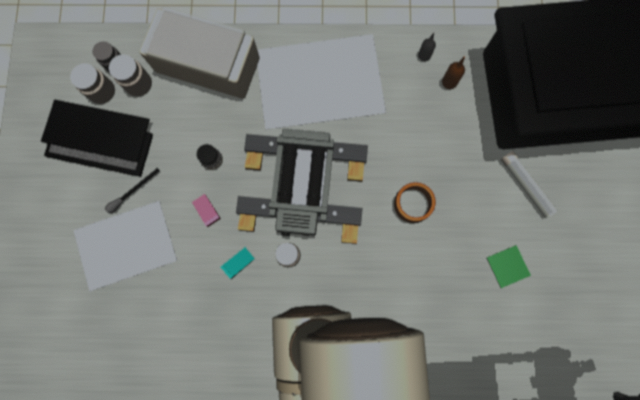

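View pics/side0.png

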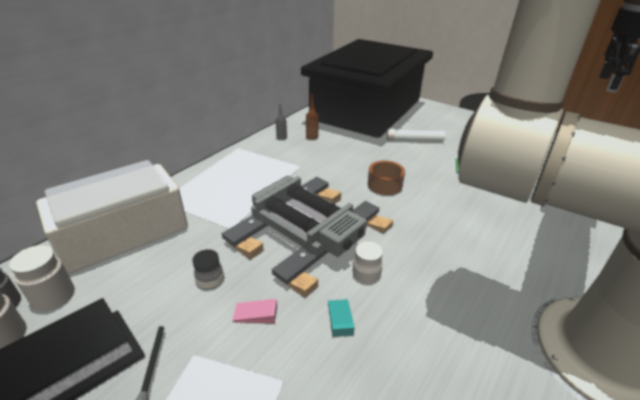

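Both views show the mixer. In the top view the front foot runs from (237,205) to (362,215) and the rear foot from (245,143) to (367,153). The beech shims are at (247,223), (350,233), (254,160) and (356,171). Look-alikes for a shim are pink at (206,210) and turquoise at (237,263), and both are off the feet. The bystanders are the white jar (287,254), dark jar (208,156) and tape (415,202).

Run:
```python
from h import *
c=dict(np.load("top0.npz")); W=cloud(c); f=c["frame"]; hsv=cv2.cvtColor(f,cv2.COLOR_RGB2HSV)
m=cv2.inRange(hsv,(8,90,90),(28,255,255)); m[:,380:]=0;m[:120]=0
for k in sorted(cv2.findContours(m,0,1)[0],key=cv2.contourArea)[-4:]:
    b=cv2.boxPoints(cv2.minAreaRect(k)); print("shim",cv2.contourArea(k),b.round(1).tolist()); print([ray(c,*p,0.018)[:2].round(4).tolist() for p in b])
    mm=np.zeros_like(m);cv2.drawContours(mm,[k],-1,1,-1);print("zmax",np.percentile(W[mm>0][:,2],[10,50,90]).round(4))
# feet: dark pixels left/right
g=cv2.inRange(f,(0,0,0),(85,85,85)); g[:120]=0;g[240:]=0;g[:,:228]=0;g[:,380:]=0
for lo,hi in((228,272),(332,380)):
    q=g.copy();q[:,:lo]=0;q[:,hi:]=0
    for k in sorted(cv2.findContours(q,0,1)[0],key=cv2.contourArea)[-2:]:
        b=cv2.boxPoints(cv2.minAreaRect(k)); print("foot",b.round(0).tolist(),[ray(c,*p,0.028)[:2].round(4).tolist() for p in b])
        mm=np.zeros_like(g);cv2.drawContours(mm,[k],-1,1,-1);print("z",np.percentile(W[mm>0][:,2],[10,50,90]).round(4))
for n,(u,v),z in(("jar",(287,254),.06),("dark",(208,156),.058),("tape",(415,202),.048)): print(n,ray(c,u,v,z).round(3))
crop=cv2.resize(f[120:275,180:445],None,fx=3,fy=3,interpolation=2); cv2.imwrite("pics/crop.png",crop[...,::-1])
```

```text
shim 216.5 [[244.5, 166.8000030517578], [247.1999969482422, 150.6999969482422], [262.1000061035156, 153.1999969482422], [259.5, 169.1999969482422]]
[[0.6048, 0.1936], [0.644, 0.1888], [0.6382, 0.1532], [0.5991, 0.1581]]
zmax [0.0141 0.018  0.0222]
shim 217.5 [[237.60000610351562, 228.8000030517578], [239.89999389648438, 213.0], [255.3000030517578, 215.1999969482422], [253.0, 231.0]]
[[0.4577, 0.2037], [0.4946, 0.2], [0.4898, 0.1641], [0.4529, 0.1679]]
zmax [0.0134 0.0182 0.0222]
shim 233.5 [[347.3999938964844, 178.8000030517578], [349.0, 160.6999969482422], [363.5, 162.0], [361.79998779296875, 180.10000610351562]]
[[0.578, -0.0491], [0.6216, -0.0528], [0.6187, -0.0868], [0.5752, -0.0829]]
zmax [0.0139 0.0185 0.0233]
shim 234.0 [[341.3999938964844, 241.60000610351562], [342.79998779296875, 223.6999969482422], [357.29998779296875, 224.8000030517578], [355.8999938964844, 242.6999969482422]]
[[0.4306, -0.0359], [0.4719, -0.0389], [0.4697, -0.0724], [0.4284, -0.0692]]
zmax [0.0093 0.0139 0.0189]
foot [[244.0, 152.0], [246.0, 134.0], [273.0, 137.0], [271.0, 155.0]] [[0.6377, 0.1938], [0.6818, 0.1913], [0.6758, 0.128], [0.6318, 0.1309]]
z [0.021  0.0275 0.0308]
foot [[236.0, 214.0], [238.0, 196.0], [273.0, 200.0], [271.0, 217.0]] [[0.4902, 0.2065], [0.532, 0.2046], [0.5253, 0.1237], [0.4837, 0.1262]]
z [0.024  0.0281 0.0314]
foot [[331.0, 223.0], [332.0, 205.0], [361.0, 208.0], [360.0, 226.0]] [[0.4713, -0.0109], [0.5126, -0.0137], [0.508, -0.0809], [0.4668, -0.0777]]
z [0.0238 0.028  0.0307]
foot [[331.0, 160.0], [332.0, 143.0], [367.0, 144.0], [366.0, 162.0]] [[0.6194, -0.0109], [0.6629, -0.0126], [0.6594, -0.0936], [0.616, -0.0914]]
z [0.0229 0.0278 0.0311]
jar [0.398 0.084 0.06 ]
dark [0.62  0.271 0.058]
tape [ 0.519 -0.201  0.048]
```

View pics/crop.png

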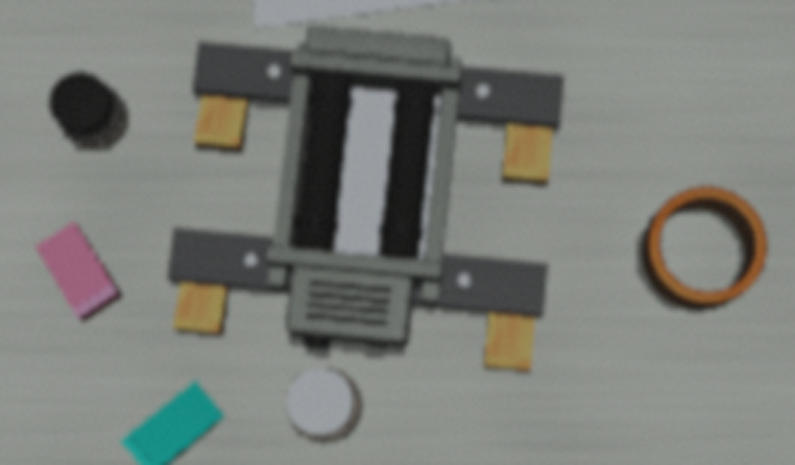

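The crop confirms the four beech shims at the foot ends. Pink and turquoise lie apart and will be left alone. Mixer yaw is about -4.5° and its centre about (0.5525, 0.058). The press points are F1 (.507,.182), F2 (.488,-.057), F3 (.657,.170) and F4 (.638,-.069). I'll start above F2 with the fingers shut.

```bash
python3 -m crank '[1.94,2.91,-0.76,0,0,-1.21,1.94,2.91,-0.76,0,0,-1.21,1.94,2.91,-0.76,0,0,-1.21,1.94,2.91,-0.76,0,0,-1.21,1.94,2.91,-0.76,0,0,-1.21,1.94,2.91,-0.76,0,0,-1.21,1.94,2.91,-0.76,0,0,-1.21,1.94,2.91,-0.76,0,0,-1.21,1.94,2.91,-0.76,0,0,-1.21,1.94,2.91,-0.76,0,0,-1.21,1.94,2.91,-0.76,0,0,-1.21,1.94,2.91,-0.76,0,0,-1.21,1.94,2.91,-0.76,0,0,-1.21,1.94,2.91,-0.76,0,0,-1.21,1.94,2.91,-0.76,0,0,-1.21,1.94,2.91,-0.76,0,0,-1.21,1.94,2.91,-0.76,0,0,-1.21,0,0,0,0,0,0,0,0,0,0,0,0]' 1 40
```

```text
clock: 1.68
tcp_pos: [0.4883, -0.0563, 0.1011]
tool_rot: [-3.139, 0.119, 0.003]
ft_force: [0.1, 0.1, 1.2]
grip_width: -0.001
grasp_force: 0.0
```

```bash
python3 -m crank '[0,0,-1.4,0,0,0,0,0,-1.4,0,0,0,0,0,-1.4,0,0,0,0,0,-1.4,0,0,0,0,0,-1,0,0,0,0,0,-0.3,0,0,0,0,0,-0.1,0,0,0,0,0,-0.1,0,0,0,0,0,-0.1,0,0,0,0,0,-0.1,0,0,0,0,0,0,0,0,0]'
python3 -m crank '[0,0,-0.1,0,0,0,0,0,0,0,0,0]'; python3 -m crank '[0,0,-0.1,0,0,0,0,0,0,0,0,0]'
```

```text
clock: 2.6
tcp_pos: [0.4889, -0.0581, 0.0295]
tool_rot: [3.139, -0.124, 0.001]
ft_force: [-0.4, 0.4, 0.3]
grip_width: -0.001
grasp_force: 0.0
clock: 2.77
tcp_pos: [0.4886, -0.0579, 0.0282]
tool_rot: [3.139, -0.124, 0.0]
ft_force: [-0.9, 0.4, -0.5]
grip_width: 0.007
grasp_force: 0.0
clock: 2.93
tcp_pos: [0.4886, -0.0579, 0.0271]
tool_rot: [-3.139, 0.124, 0.0]
ft_force: [1.0, 0.1, 0.5]
grip_width: -0.0
grasp_force: 0.1
```

Run:
```python
from h import *
c=cam("side"); cv2.imwrite("pics/s1.png",cv2.resize(c["frame"][120:320,180:480],None,fx=2.5,fy=2.5)[...,::-1])
```

```text
(no output)
```

View pics/s1.png

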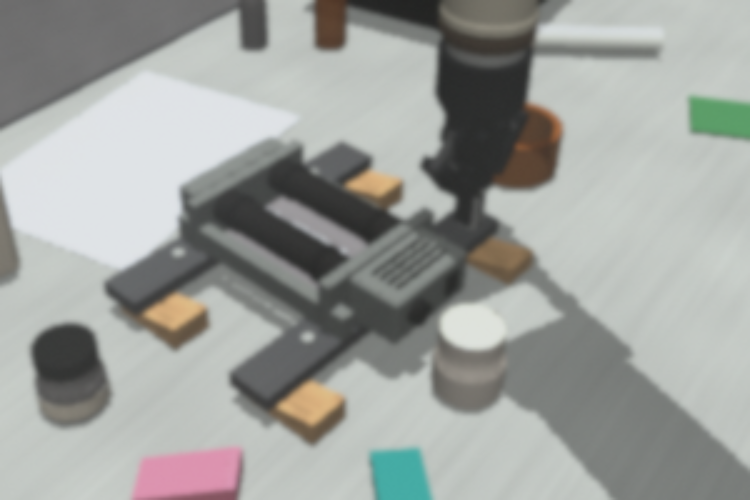

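The crop shows the shut fingers resting at foot 2's top, near (470,220), clear of the shim at (500,255). I'll keep pressing.

```bash
for i in 1 ; do python3 -m crank '[0,0,-0.1,0,0,0,0,0,0,0,0,0]'; python3 -m crank '[0,0,-0.1,0,0,0,0,0,0,0,0,0]';python3 -m crank '[0,0,-0.1,0,0,0,0,0,0,0,0,0]'; done | grep -E "tcp|force"
```

```text
tcp_pos: [0.4885, -0.058, 0.026]
ft_force: [-0.2, -0.9, 2.0]
grasp_force: 0.8
tcp_pos: [0.4885, -0.058, 0.025]
ft_force: [-0.7, -1.3, 3.0]
grasp_force: 1.4
tcp_pos: [0.4884, -0.058, 0.024]
ft_force: [-2.4, -1.8, 4.2]
grasp_force: 1.9
```

```bash
for i in 1 ; do python3 -m crank '[0,0,-0.1,0,0,0,0,0,0,0,0,0]'; python3 -m crank '[0,0,-0.1,0,0,0,0,0,0,0,0,0]';python3 -m crank '[0,0,-0.1,0,0,0,0,0,0,0,0,0]'; done | grep -E "tcp|force"
python3 - <<'E'
from h import *
s=np.load("top0.npz"); c=cam("side"); cv2.imwrite("pics/s2.png",cv2.resize(c["frame"][120:320,180:480],None,fx=2.5,fy=2.5)[...,::-1])
W=cloud(c);a=cv2.imread("pics/side0.png")
E
```

```text
tcp_pos: [0.4884, -0.0581, 0.0237]
ft_force: [-4.5, -0.8, 10.0]
grasp_force: 4.9
tcp_pos: [0.4884, -0.0581, 0.0234]
ft_force: [-8.7, 0.8, 17.3]
grasp_force: 8.9
tcp_pos: [0.4884, -0.0581, 0.0233]
ft_force: [-12.6, 0.5, 25.0]
grasp_force: 13.2
```

View pics/s2.png

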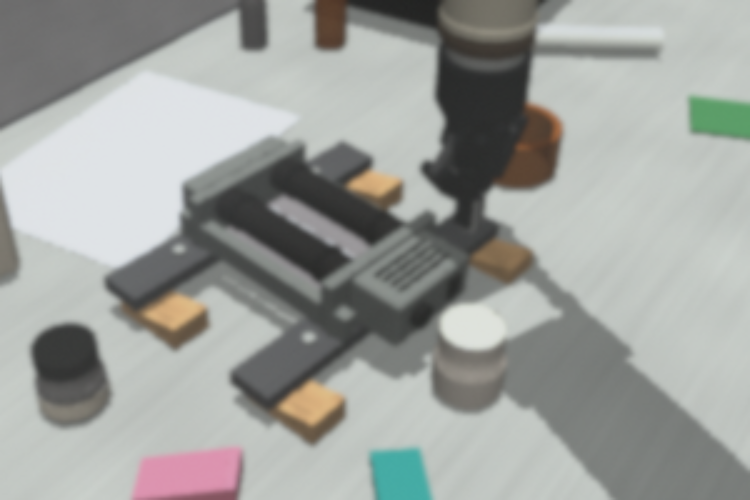

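Foot 2 gave from about 28 to 23.7 mm at 4 N, then went stiff, and the mixer is visibly tilted in the picture. Foot 2 is the slack one and its shim has not moved. I'll lift and go in front of its heel at about (.4295,-.0525).

```bash
python3 -m crank '[0,0,0.5,0,0,0,0,0,1.5,0,0,0,0,0,1.5,0,0,0,0,0,1.5,0,0,0,-2.1,0.19,0,0,0,0,-2.1,0.19,0,0,0,0,-2.1,0.19,0,0,0,0,-2.1,0.18,0,0,0,0,0,0,0,0,0,0,0,0,-2,0,0,0,0,0,-2,0,0,0,0,0,-1.5,0,0,0,0,0,-0.6,0,0,0,0,0,0,0,0,0]'
python3 - <<'E'
from h import *
c=cam("top");W=cloud(c); f=c["frame"]; hsv=cv2.cvtColor(f,cv2.COLOR_RGB2HSV)
m=cv2.inRange(hsv,(8,90,60),(28,255,255)); m[:,380:]=0;m[:120]=0;m[:,:330]=0;m[:200]=0
v,u=np.nonzero(m);print(len(u),u.min(),u.max(),v.min(),v.max())
cv2.imwrite("pics/t3.png",cv2.resize(f[120:320,180:480],None,fx=2.5,fy=2.5)[...,::-1])
E
```

```text
clock: 5.2
tcp_pos: [0.4039, -0.0499, 0.0088]
tool_rot: [-3.138, 0.125, 0.004]
ft_force: [-0.8, 0.7, 0.2]
grip_width: 0.003
grasp_force: 0.0Traceback (most recent call last):
  File "<stdin>", line 4, in <module>
    return umr_minimum(a, axis, None, out, keepdims, initial, where)
ValueError: zero-size array to reduction operation minimum which has no identity
```

```bash
python3 -m crank '[0.2,-0.016,0,0,0,0,0.2,-0.016,0,0,0,0,0.2,-0.016,0,0,0,0,0.2,-0.016,0,0,0,0,0.2,-0.016,0,0,0,0,0,0,0,0,0,0]' |grep -E "tcp|ft"
python3 -m crank '[0.2,-0.016,0,0,0,0,0.2,-0.016,0,0,0,0,0,0,0,0,0,0]'|grep -E "tcp|ft"
python3 -m crank '[0.2,-0.016,0,0,0,0,0.2,-0.016,0,0,0,0,0,0,0,0,0,0]'|grep -E "tcp|ft"
python3 - <<'E'
from h import *
c=cam("side"); cv2.imwrite("pics/s3.png",cv2.resize(c["frame"][150:290,300:480],None,fx=4,fy=4)[...,::-1])
E
```

```text
tcp_pos: [0.4153, -0.0514, 0.0105]
ft_force: [-0.4, 0.2, 0.2]
tcp_pos: [0.419, -0.0517, 0.0102]
ft_force: [0.1, 0.7, -0.2]
tcp_pos: [0.423, -0.052, 0.0102]
ft_force: [-0.9, -0.5, -0.0]
```

View pics/s3.png

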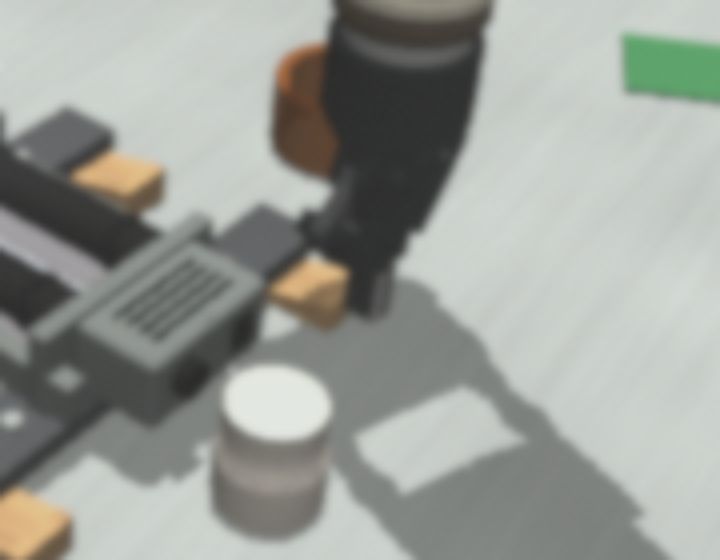

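The fingers at crop (365,290) stand right at the heel's middle, just about touching. I'll push on.

```bash
p(){ grep -E "tcp|ft"; }
python3 -m crank '[0.2,-0.016,0,0,0,0,0.2,-0.016,0,0,0,0,0,0,0,0,0,0]'|p
python3 -m crank '[0.2,-0.016,0,0,0,0,0.2,-0.016,0,0,0,0,0,0,0,0,0,0]'|p
python3 -m crank '[0.2,-0.016,0,0,0,0,0.2,-0.016,0,0,0,0,0,0,0,0,0,0]'|p
python3 -m crank '[0.2,-0.016,0,0,0,0,0.2,-0.016,0,0,0,0,0,0,0,0,0,0]'|p
```

```text
tcp_pos: [0.427, -0.0523, 0.0102]
ft_force: [0.1, 0.3, 0.2]
tcp_pos: [0.431, -0.0526, 0.0102]
ft_force: [-0.1, 0.0, 1.2]
tcp_pos: [0.4351, -0.053, 0.0102]
ft_force: [1.0, -0.3, 0.0]
tcp_pos: [0.439, -0.0532, 0.0102]
ft_force: [-0.2, 0.4, -0.2]
```

```bash
p(){ grep -E "tcp|ft"; }
python3 -m crank '[0.1,-0.008,0,0,0,0,0.1,-0.008,0,0,0,0,0,0,0,0,0,0]'|p
python3 -m crank '[0.1,-0.008,0,0,0,0,0.1,-0.008,0,0,0,0,0,0,0,0,0,0]'|p
python3 -m crank '[0.1,-0.008,0,0,0,0,0,0,0,0,0,0]'|p
python3 -m crank '[0.1,-0.008,0,0,0,0,0,0,0,0,0,0]'|p
python3 - <<'E'
from h import *
c=cam("side"); cv2.imwrite("pics/s4.png",cv2.resize(c["frame"][150:290,300:480],None,fx=4,fy=4)[...,::-1])
E
```

```text
tcp_pos: [0.4408, -0.0534, 0.0101]
ft_force: [-0.2, -0.2, 0.5]
tcp_pos: [0.4427, -0.0535, 0.0101]
ft_force: [-0.2, -0.7, -0.5]
tcp_pos: [0.4434, -0.0535, 0.01]
ft_force: [-1.6, 0.2, -0.0]
tcp_pos: [0.4438, -0.0534, 0.0099]
ft_force: [-4.2, 0.0, 2.8]
```

View pics/s4.png

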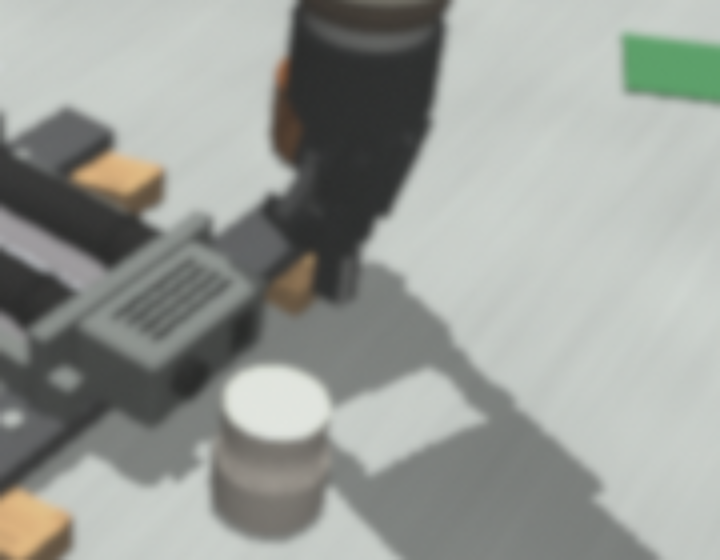

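The shim has slid in, about 22 mm, and the force is rising as it jams. I'll push a little more to make it tight.

```bash
p(){ grep -E "tcp|ft"; }
python3 -m crank '[0.1,-0.008,0,0,0,0,0,0,0,0,0,0]'|p
python3 -m crank '[0.1,-0.008,0,0,0,0,0,0,0,0,0,0]'|p
python3 -m crank '[0.1,-0.008,0,0,0,0,0,0,0,0,0,0]'|p
```

```text
tcp_pos: [0.4443, -0.0534, 0.0097]
ft_force: [-6.9, 0.1, 4.8]
tcp_pos: [0.4445, -0.0533, 0.0095]
ft_force: [-9.5, -0.1, 7.0]
tcp_pos: [0.4448, -0.0532, 0.0093]
ft_force: [-11.3, 0.3, 7.3]
```

```bash
p(){ grep -E "tcp|ft"; }
python3 -m crank '[0.2,-0.016,0,0,0,0,0,0,0,0,0,0]'|p
python3 -m crank '[0.2,-0.016,0,0,0,0,0,0,0,0,0,0]'|p
python3 -m crank '[-0.6,0.05,0,0,0,0,-1,0.08,0,0,0,0,-1,0.08,0,0,0,0,0,0,0,0,0,0]'|p
```

```text
tcp_pos: [0.4453, -0.053, 0.0088]
ft_force: [-15.3, -0.2, 10.5]
tcp_pos: [0.4458, -0.0528, 0.0084]
ft_force: [-18.8, 0.5, 13.1]
tcp_pos: [0.4246, -0.0518, 0.0098]
ft_force: [0.4, 0.2, -0.0]
```

```bash
p(){ grep -E "clock|tcp|ft"; }
python3 -m crank '[0,0,2,0,0,0,0,0,2,0,0,0,0,0,2,0,0,0,2.1,-0.21,0,0,0,0,2.1,-0.21,0,0,0,0,2.2,-0.2,0,0,0,0,0,0,-1.5,0,0,0,0,0,-1.5,0,0,0,0,0,-0.7,0,0,0,0,0,-0.3,0,0,0,0,0,0,0,0,0]'|p
python3 -m crank '[0,0,-0.1,0,0,0,0,0,-0.1,0,0,0,0,0,0,0,0,0]'|p
python3 -m crank '[0,0,-0.1,0,0,0,0,0,0,0,0,0]'|p
python3 -m crank '[0,0,-0.1,0,0,0,0,0,0,0,0,0]'|p
```

```text
clock: 10.27
tcp_pos: [0.4893, -0.0581, 0.0296]
ft_force: [-1.0, -0.2, 0.4]
clock: 10.52
tcp_pos: [0.49, -0.0585, 0.0287]
ft_force: [-0.1, 0.3, 0.0]
clock: 10.68
tcp_pos: [0.4901, -0.0585, 0.0283]
ft_force: [-3.1, 0.5, 7.3]
clock: 10.85
tcp_pos: [0.4902, -0.0586, 0.0282]
ft_force: [-6.4, 2.2, 16.4]
```

The foot holds firm at 28.2 mm under 16 N. I'll hold briefly, then take the hand away and check.

```bash
python3 -m crank '[0,0,0,0,0,0,0,0,0,0,0,0,0,0,0.5,0,0,0,0,0,2,0,0,0,0,0,3,0,0,0,0,0,3,0,0,0,0,0,3,0,0,0,-1,-3,0,0,0,0,-1,-3,0,0,0,0,-1,-3,0,0,0,0,-1,-3,0,0,0,0,-1,-3,0,0,0,0,-1,-3,0,0,0,0,-1,-3,0,0,0,0,-1,-3,0,0,0,0,0,0,0,0,0,0,0,0,0,0,0,0,0,0,0,0,0,0]'
python3 - <<'E'
from h import *
c=cam("top"); W=cloud(c); f=c["frame"]; hsv=cv2.cvtColor(f,cv2.COLOR_RGB2HSV)
m=cv2.inRange(hsv,(8,90,90),(28,255,255)); m[:,380:]=0;m[:120]=0
for k in sorted(cv2.findContours(m,0,1)[0],key=cv2.contourArea)[-4:]:
    b=cv2.boxPoints(cv2.minAreaRect(k)); print([ray(c,*p,0.018)[:2].round(4).tolist() for p in b])
for n,p in zip("1234",((.507,.182),(.488,-.057),(.657,.170),(.638,-.069))):
    q=W[np.hypot(W[...,0]-p[0],W[...,1]-p[1])<.012]; print(n,np.median(q[:,2]).round(4))
cv2.imwrite("pics/t5.png",cv2.resize(f[120:275,180:445],None,fx=3,fy=3,interpolation=2)[...,::-1])
E
```

```text
clock: 12.35
tcp_pos: [0.4096, -0.2978, 0.1411]
tool_rot: [-3.139, 0.125, -0.0]
ft_force: [0.4, -0.7, -0.3]
grip_width: 0.004
grasp_force: 0.0
[[0.4712, -0.0394], [0.4715, -0.0716], [0.4553, -0.0717], [0.455, -0.0394]]
[[0.4573, 0.2036], [0.4941, 0.2006], [0.4898, 0.1641], [0.4532, 0.1673]]
[[0.6042, 0.1936], [0.6438, 0.1892], [0.6384, 0.1532], [0.5989, 0.1577]]
[[0.5776, -0.0494], [0.6217, -0.0528], [0.6191, -0.0866], [0.575, -0.0829]]
1 0.028
2 0.0286
3 0.0277
4 0.0279
```

View pics/t5.png

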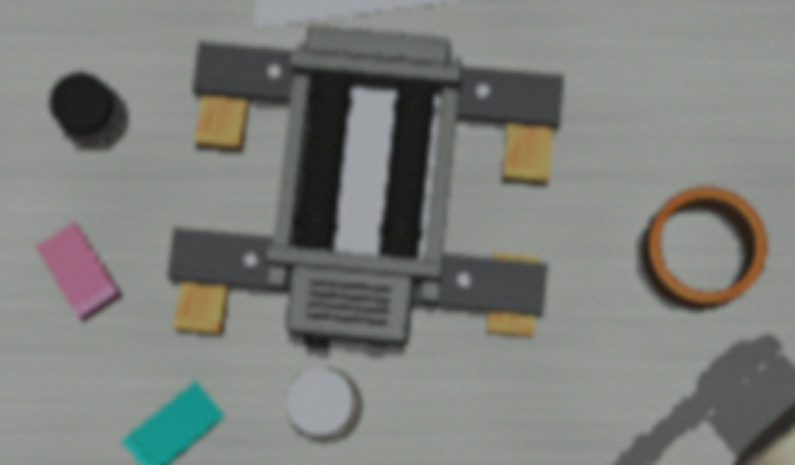

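The picture shows foot 2's shim driven in about 25 mm, with its tip out behind the foot at (515,258). The other shims and bystanders are unmoved, the feet are level at 28 mm and the hand is away.

```bash
python3 -c "from cell import order; print(order.sign_off())"
```

```text
the job is handed in; nothing more can be done
None
```

Job handed in: foot 2 (front right) was the slack one, its shim is now in about 25 mm and tight, and on re-pressing at 16 N the foot stayed up at 28 mm; the other shims and bystanders are where they were, and the sign-off returned no verdict.

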